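# Show the valve block to the inspection camera

### The job

The valve block with a steel ball lying in its top must be checked on its ported face: first take the ball off and lower it gently all the way down into the deep round pot before you let go of it. Then pick up the block and present it to the inspection camera: in the air, right way up as the camera sees it, ported face square to the lens and centred at the working distance of 130 mm straight in front of the lens; finish while holding it there, steady. Leave the other things on the bench as they are.

Things in the scene. Friction and masses are not known exactly. Their poses are not given: they have to be found in the camera images.
- block_center (a point): Centre of the valve block: upright bare-aluminium block, 50 mm deep (its x) x 44 mm wide (its y) x 60 mm tall (its z, up), 0.35 kg, standing on the wooden board. The steel ball lies on a 26 mm hole in its top. Grip it across its 44 mm width. Its +x side is the ported face; at the start that points away from the robot, up to about 55 degrees to either side
- block_port (a point): Centre of the block's ported face: the outer surface of a round steel flange, 34 mm across and 4 mm thick, round a black port; the block's other sides are plain. From the block's centre it lies 29 mm along the block's x and 2 mm down. Same axes as the block
- block: The valve block; origin at the centre of its underside, same axes
- ball: The steel ball, 38 mm in diameter; its origin lies on its surface and turns with it, so use its centre
- ball_center (a point): Centre of the bare steel ball, 38 mm in diameter, 0.22 kg. At first it lies in the hole in the top of the valve block, its centre 13 mm above the block's top: take it with the fingertips, their ends just clear of the block's top
- board: Fixed wooden filing board lying on the bench, 220 mm (its x) x 240 mm (its y) x 20 mm thick, origin at the centre of its underside. The valve block, a small angle bracket and a file lie on it. Board and pot are one on the left, one on the right
- pot: The deep round pot: loose, open-topped, dark steel, 160 mm outside diameter, 80 mm tall, wall 4 mm, 0.9 kg; origin at the centre of its underside
- pot_floor (a point): Centre of the pot's flat inner floor, 6 mm above the bench, 74 mm below the rim; inside diameter 152 mm
- focus (a point): Where the block's centre is to be held: on the camera's axis, 130 mm in front of its lens, about 216 mm above the bench. Axes here: x points straight to the lens (away from the robot, 30 degrees upwards), y is level, z is the camera's up (30 degrees off vertical, leaning back towards the robot). For a block presented correctly its x, y and z are parallel to these
- stand: The camera's fixed stand: 120 mm square base 15 mm thick, origin at the centre of its underside; a 22 mm post, 340 mm tall, stands 30 mm behind (its +x); the camera looks to its -x. The lens's front lies 78 mm from the origin towards -x, 281 mm above the bench
- head: The fixed inspection camera: white box with a black lens and a white ring round it, on a stand at the far side, looking towards the robot and 30 degrees downwards. Same axes as the focus point; the lens's front lies 27 mm from its origin towards -x
- angle: bystander on the board: small aluminium angle bracket, 50 x 44 mm, 50 mm tall, L-shaped, no ball
- file: bystander at the far side of the board: file with wooden handle, 200 mm long, 22 mm high
- collar: bystander on the bench between board and pot: steel ring 36 mm across, 20 mm high
- driver: bystander: screwdriver at the left edge of the work
- can: bystander: closed grey can, 66 mm across, 100 mm tall, at the right edge of the work
- bolt: bystander on the bench in the middle: steel bolt standing on its 24 mm head, 50 mm tall
Things that resemble listed ones, but are neither listed nor needed, are in the scene too. Leave any orange or pink look-alike of the pot alone. What is shaped like the ball but orange is not meant.

How it is judged:
By the outcome, as a careful person would: the job done as asked, in the order asked, and still so for the second after the job is handed in, while the arm keeps its last pose, push and grip.
It also fails if it takes over 64 s, if anything falls off the work surface, if the arm or the gripper's body presses on something with over 40 N, if the wrist force passes 120 N, or if a joint passes its speed limit or range.

### The arm

A 6-joint arm with a two-finger parallel gripper is mounted at the origin on the work surface. World frame = base frame: x ahead of the robot, y to its left, z up, the work surface at z = 0. Lengths are in m, angles in rad, forces in N, time in s.
With the tool pointing down it reaches from about 0.275 to 1 m from the base axis. Payload 8.4 kg.
Tool frame: the origin (TCP) lies at the very end of the fingers, on their centre line; the grasp point (between the pads) lies 19 mm behind it; y points along the fingers, z is the direction in which the jaws open and shut, and the axes are right-handed (so a half turn about y gives the same grasp; the last joint's range is limited). The gripper opens to 85 mm and grips with 20 to 120 N. Pads are 22 mm wide; open, the fingers measure 114 mm over their backs; the gripper's body (76 mm by 85 mm) begins 54 mm behind the grasp point. The pads swing forward as they close: fully open they stand 13 mm farther back than shut.
Start: joints at [-1.203, 0.353, 1.633, -0, 1.155, -0.002], TCP at [0.226, -0.583, 0.231] pointing down, gripper open.
Joint ranges: [-2.63, 2.63], [-0.92, 2.1], [0.06, 2.66], [-1.3, 4.44], [0, 2.69], [-3.02, 3.02]. Speed limits (rad/s): [2.22, 2.22, 2.79, 3.14, 3.14, 3.14].

### API

Orientations are given as a unit quaternion [w, x, y, z].
In Python, from rig import telemetry, eyes, bot, nets gives the robot as it stands. The module is installed in compiled form; this text tells all that it offers.
- The arm moves only by the tool servo_tool, never from a script. Its argument "moves" is text: rows parted by semicolons, each of 5 numbers parted by spaces: the shift along the tool's x, y, z in cm, then the turn about the tool's y in rad, then the closure, from -1 (fully open) to 1 (shut). A call has 1 to 20 rows; each row is the pose to reach, as a shift and turn from the pose commanded when the call began, along the tool's axes at that moment; what a row does not reach only later rows make up. A row lasts 1/8 s, in which the tool goes at most 62.5 mm and 10.7 degrees, less where a joint would pass 70% of its speed; a pose out of reach is approached as far as the arm can. A call with a gripper value outside its range is refused whole. The fingers move at their own pace and stop on an object; "grip_force" is the grip in N (left out, the last holds). Time passes only in rows, so rows that repeat a pose let the fingers close. It gives the time, the measured TCP pose, the force and the opening at its end, in the units of the state.
- telemetry.sense(): the state, without advancing time (a new reading comes with each control period).
- eyes.capture(name): name is "scene" or "side" or "wrist"; returns (picture, depth): 480x640x3 uint8, red, green, blue; 480x640 float32, m along the optical axis (not along the pixel's ray), 0 where there is no reading.
- eyes.camera_model(name): a dict with "fx", "fy", "cx", "cy" (pixels), "distortion" ([k1, k2, p1, p2, k3] as OpenCV has them; the pictures are not rectified), "R" (3x3) and "t" (3): a world point X has camera coordinates R X + t. Camera axes: x right, y down, z forward; pixel columns grow to the right and rows downward; lengths in m; the calibration is good to about 2 mm. A picture is of the moment at which its call begins: read the wrist's pose just before it. camera_model takes no time and is no camera call; for the wrist camera it gives the pose at the moment of the call.
- bot.finish_job(): hands the job in, once; it reports no verdict.
Trained networks look in the newest picture that a camera, given by its name, has taken for a name from the list of things; names that differ only in an ending like _2 or _b are one class to them, and where a whole thing is asked for, a point or a joint stands for the part that bears it (a point fixed in the world has none). Each returns a list of dicts, best first, with "confidence" (0 to 1); they miss things now and then, are a little off and sometimes report something else, mostly with a low value. They report only what shows in the picture. A call takes as long as a camera call. They do not tell look-alikes from the thing itself.
- nets.cut_out(label, camera): "mask" (480x640 bool, what is visible of it) and "rect" ([left, top, right, bottom] in pixels, round what is visible of it).
The state is a dict: "time_s": time; "joint_pos": joint angles; "joint_velocities": joint speeds; "joint_torque": joint torques, N m; "tcp_pos": TCP position; "ee_rot": TCP orientation; "force": force on the tool from outside, world axes, zero at the start; "wrist_torque": the same for the moment, N m; "gripper_width": finger opening in m.
Only numpy, scipy, OpenCV 4.12 (cv2) and the standard library are available. Lean on these libraries where they do the work, as an engineer would, in place of code of your own. Each camera call takes 0.05 s, during which the arm holds its last target. There are 200 camera calls.

## Working session

There is one attempt and no reset: what is moved stays moved. The work goes in short steps, Python scripts to look and compute and a tool call to move; the robot and the scene stay as the last step left them, time stands still between calls to the robot, and variables do not carry over. Pictures are saved under pics/ and viewed, about 8 in all and at most 12, crops included, and the job is handed in when it is done.

Besides the shell and the picture viewer there is one more tool, called as name(argument=value, ...), one argument or row to a line, values as JSON. servo_tool: Moves the arm, as the interface text tells. Its arguments: {"type":"object","properties":{"moves":{"type":"string"},"grip_force":{"type":"number"}},"required":["moves"]}

```bash
mkdir -p pics
cat > h.py <<'E'
import numpy as np, cv2
from rig import telemetry, eyes, bot, nets
from scipy.spatial.transform import Rotation as Rn
def rot(q): return Rn.from_quat([q[1],q[2],q[3],q[0]]).as_matrix()
def model(n):
    m=eyes.camera_model(n); K=np.array([[m['fx'],0,m['cx']],[0,m['fy'],m['cy']],[0,0,1.]])
    return K,np.array(m['distortion'],float),np.array(m['R']),np.array(m['t'])
def proj(n,P):
    K,d,R,t=model(n); return cv2.projectPoints(np.atleast_2d(P).astype(float),cv2.Rodrigues(R)[0],t,K,d)[0][:,0]
def cloud(n,mask,depth,M=None):
    K,d,R,t=M or model(n); v,u=np.nonzero(mask&(depth>0)); z=depth[v,u]
    p=cv2.undistortPoints(np.stack([u,v],1).astype(np.float64)[:,None],K,d)[:,0]
    return (np.c_[p*z[:,None],z]-t)@R, u, v
def save(n,img,box=None,s=1):
    if box: img=img[box[1]:box[3],box[0]:box[2]]
    cv2.imwrite('pics/'+n,cv2.resize(img[...,::-1],None,fx=s,fy=s))
E
python3 - <<'E'
from h import *
ims=[]
s=telemetry.sense(); print(s['tcp_pos'],s['ee_rot'],s['gripper_width'],s['time_s'])
for n in ['scene','side']:
    im,d=eyes.capture(n); ims.append(im); np.savez('pics/%s0.npz'%n,im=im,d=d)
    K,_,R,t=model(n); print(n,'cam pos',-R.T@t,'fwd',R[2])
    save(n+'0.png',im)
    for l in ['ball','block','pot','board','stand','head','collar','bolt','can','angle']:
        for r in nets.cut_out(l,n)[:3]:
            P,u,v=cloud(n,r['mask'],d)
            print(n,l,round(r['confidence'],2),np.round(r['rect']), np.round(np.median(P,0),3) if len(P) else None, np.round(P.min(0),3),np.round(P.max(0),3), im[r['mask']].mean(0).astype(int))
E
```

```text
[ 0.22571506 -0.5823197   0.23055163] [ 0.12990443 -0.13009442  0.69552661 -0.69458118] 0.08542175765738136 0.0
scene cam pos [1.19723807 0.10623521 1.30580855] fwd [-0.49850389 -0.07121649 -0.86395722]
scene ball 0.53 [159. 184. 168. 198.] [ 0.384 -0.426  0.031] [ 0.362 -0.444  0.015] [ 0.398 -0.411  0.045] [160  85  39]
scene ball 0.45 [188. 212. 198. 228.] [ 0.496 -0.293  0.105] [ 0.477 -0.311  0.084] [ 0.51  -0.279  0.116] [119 118 112]
scene block 0.63 [184. 219. 212. 243.] [ 0.508 -0.284  0.068] [ 0.48  -0.324  0.017] [ 0.524 -0.265  0.091] [95 94 89]
scene pot 0.86 [359. 226. 430. 298.] [0.493 0.203 0.012] [ 0.382  0.123 -0.004] [0.592 0.29  0.088] [55 57 55]
scene pot 0.66 [352. 308. 427. 386.] [0.716 0.218 0.008] [ 0.648  0.137 -0.005] [0.809 0.292 0.087] [151  86  33]
scene pot 0.63 [391. 160. 452. 231.] [0.276 0.265 0.023] [ 0.149  0.184 -0.007] [0.381 0.34  0.087] [131  81  92]
scene board 0.96 [174. 204. 274. 284.] [ 0.52  -0.231  0.02 ] [ 0.371 -0.373 -0.006] [ 0.637 -0.101  0.116] [126  88  55]
scene stand 0.86 [220. 271. 296. 396.] [ 0.809 -0.076  0.022] [ 0.574 -0.18
[... 1914 characters left out ...]
0]
side pot 0.67 [290. 333. 356. 401.] [0.301 0.258 0.034] [ 0.213  0.171 -0.004] [0.376 0.347 0.086] [120  65  77]
side pot 0.58 [259. 287. 315. 347.] [0.517 0.197 0.039] [ 0.374  0.061 -0.004] [0.624 0.286 0.084] [41 42 40]
side board 0.86 [337. 239. 417. 294.] [ 0.503 -0.181  0.019] [ 0.156 -0.371 -0.006] [0.617 0.116 0.369] [100  68  38]
side head 0.89 [280. 154. 303. 190.] [ 0.755 -0.058  0.316] [ 0.714 -0.786 -0.188] [ 1.517 -0.025  0.354] [117 115 107]
side bolt 0.5 [338. 238. 416. 296.] [ 0.503 -0.177  0.019] [ 0.157 -0.371 -0.007] [0.628 0.125 0.323] [100  68  37]
side angle 0.79 [377. 258. 393. 278.] [ 0.459 -0.177  0.033] [ 0.439 -0.224  0.018] [ 0.496 -0.149  0.074] [112 110 105]
```

```bash
ls pics
```

```text
scene0.npz
scene0.png
side0.npz
side0.png
```

View pics/scene0.png

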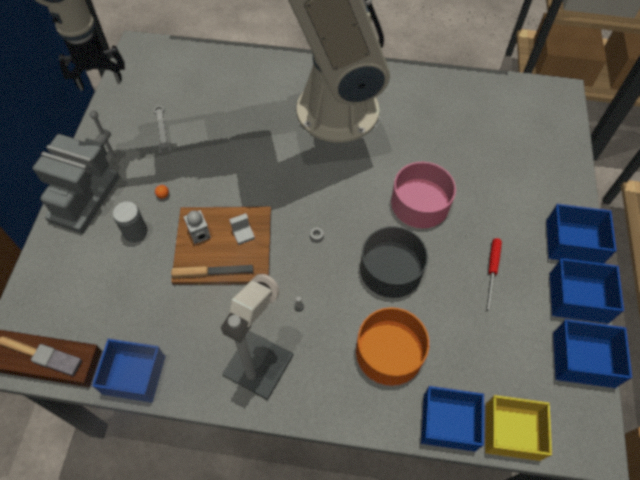

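Run:
```python
from h import *
s=telemetry.sense(); print(np.round(rot(s['ee_rot']),3))
K,_,R,t=model('wrist'); Rt=rot(s['ee_rot'])
print('cam in tool', Rt.T@(-R.T@t-s['tcp_pos']), 'fwd', Rt.T@R[2], 'right',Rt.T@R[0])
z=np.load('pics/scene0.npz'); d=z['d']
P,u,v=cloud('scene',d>0,d)
# head box top/stand
m=(P[:,0]>.6)&(abs(P[:,1]+.07)<.15)&(P[:,2]>.2); Q=P[m]; print(len(Q),Q.min(0),Q.max(0))
m=(P[:,0]>.68)&(abs(P[:,1]+.07)<.12)&(P[:,2]>.009)&(P[:,2]<.022)
b=P[m]; print('base',len(b),b.min(0),b.max(0)); print(cv2.minAreaRect(b[:,:2].astype(np.float32)))
# pot rim
m=(np.hypot(P[:,0]-.497,P[:,1]-.203)<.1)&(P[:,2]>.07)&(P[:,2]<.09); c,r=cv2.minEnclosingCircle(P[m,:2].astype(np.float32)); print('pot',c,r,m.sum())
m=(np.hypot(P[:,0]-.497,P[:,1]-.29)<.08)
# block top
m=(np.hypot(P[:,0]-.49,P[:,1]+.29)<.045)&(P[:,2]>.074)&(P[:,2]<.086); print('blocktop',m.sum(),cv2.minAreaRect(P[m,:2].astype(np.float32)))
```

```text
[[-0.932 -0.     0.361]
 [-0.361 -0.    -0.932]
 [ 0.    -1.     0.   ]]
cam in tool [-0.07085461 -0.1424583  -0.00097114] fwd [ 2.77200573e-01  9.60811974e-01 -4.39488485e-04] right [-2.39094517e-04  5.26393886e-04  9.99999833e-01]
2175 [ 0.71815596 -0.11541653  0.2000039 ] [ 0.85726219 -0.02804995  0.35608919]
base 2255 [ 0.72987676 -0.15614254  0.00901609] [0.93916459 0.0112993  0.02190574]
((0.8299087285995483, -0.07784005999565125), (0.20664727687835693, 0.15808501839637756), 6.093339443206787)
pot (0.5083542466163635, 0.20214241743087769) 0.08294792473316193 506
blocktop 151 ((0.4902131259441376, -0.2964104413986206), (0.052240580320358276, 0.04413856938481331), 34.13424301147461)
```

The scene picture shows the following:
- The block is at (197,230) with the ball on it at (194,216), and its black port faces down and right.
- The dark pot is at (393,261), between the pink and orange look-alikes.
- The collar is at (316,234), the bolt at (298,303), and the camera head at (255,298) on the stand at (258,365).

The moves only allow a turn about the tool's axis, so the 30° tilt will have to come from pivoting the block in the grip. Next I go above the ball.

```bash
cat >> h.py <<'E'
def go(p,yaw,q=None):
    s=telemetry.sense(); Rt=rot(s['ee_rot']); d=Rt.T@(np.array(p)-s['tcp_pos'])*100
    y0=np.degrees(np.arctan2(Rt[1,0],Rt[0,0])); t=-((yaw-y0+180)%360-180)
    print('move cm',np.round(d,2),'turn',round(np.radians(t),3),'yaw now',round(y0,1),'rows',max(np.linalg.norm(d)/6.25,abs(t)/10.7))
E
python3 -c "
from h import *
go([.485,-.292,.23],214)"
```

```text
move cm [-34.67   0.13 -17.75] turn -0.224 yaw now -158.8 rows 6.23149309122856
```

servo_tool(
  moves="-34.7 0.1 -17.7 -0.22 -0.5;-34.7 0.1 -17.7 -0.22 -0.5;-34.7 0.1 -17.7 -0.22 -0.5;-34.7 0.1 -17.7 -0.22 -0.5;-34.7 0.1 -17.7 -0.22 -0.5;-34.7 0.1 -17.7 -0.22 -0.5;-34.7 0.1 -17.7 -0.22 -0.5;-34.7 0.1 -17.7 -0.22 -0.5;-34.7 0.1 -17.7 -0.22 -0.5;-34.7 0.1 -17.7 -0.22 -0.5",
)

```text
time_s: 2.35
tcp_pos: [0.4845, -0.2935, 0.2303]
ee_rot: [-0.205, 0.205, -0.677, 0.677]
force: [0.0, 0.3, -0.5]
gripper_width: 0.0644
```

Run:
```python
from h import *
s=telemetry.sense(); print(s['tcp_pos'],s['gripper_width'],s['joint_pos'],s['time_s'],s['joint_velocities'].round(3) if hasattr(s['joint_velocities'],'round') else '')
M=model('wrist'); im,d=eyes.capture('wrist'); save('w1.png',im)
P,u,v=cloud('wrist',d>0,d,M)
for l in ['ball','block']:
    for r in nets.cut_out(l,'wrist')[:2]:
        Q,_,_=cloud('wrist',r['mask'],d,M); print(l,r['confidence'],r['rect'],np.median(Q,0).round(4),im[r['mask']].mean(0).astype(int))
        if l=='ball':
            Q=Q[Q[:,2]>.086]; A=np.c_[2*Q,np.ones(len(Q))]; x=np.linalg.lstsq(A,(Q**2).sum(1),rcond=None)[0]
            print('sphere',x[:3],np.sqrt(x[3]+x[:3]@x[:3]))
m=(np.hypot(P[:,0]-.49,P[:,1]+.29)<.045)&(P[:,2]>.076)&(P[:,2]<.084); print('top',m.sum(),P[m,2].mean(),cv2.minAreaRect(P[m,:2].astype(np.float32)))
m=(np.hypot(P[:,0]-.49,P[:,1]+.29)<.06)&(P[:,2]>.03)&(P[:,2]<.073); print('sides',m.sum())
np.savez('pics/w1.npz',P=P)
```

```text
[ 0.48451522 -0.29349263  0.23025224] 0.06437699591240992 [-5.47137439e-01  2.63678177e-01  1.76149320e+00 -2.64010575e-04
  1.11660765e+00  4.35840650e-01] 2.35 [ 0.003  0.002 -0.003  0.004 -0.001  0.004]
ball 0.95 [354.0, 350.3, 392.0, 389.0] [ 0.3827 -0.4231  0.0312] [189 104  58]
sphere [0. 0. 0.] 0.0
ball 0.64 [298.9, 196.8, 354.6, 251.7] [ 0.4922 -0.2939  0.1068] [113 109 104]
sphere [ 0.48947194 -0.29608105  0.09327633] 0.01856468811327513
block 0.89 [291.4, 173.4, 356.0, 255.2] [ 0.5036 -0.2872  0.0795] [128 123 117]
top 1771 0.07981756972755831 ((0.4896640479564667, -0.29591137170791626), (0.050611741840839386, 0.0444704070687294), 35.11349105834961)
sides 595
```

View pics/w1.png

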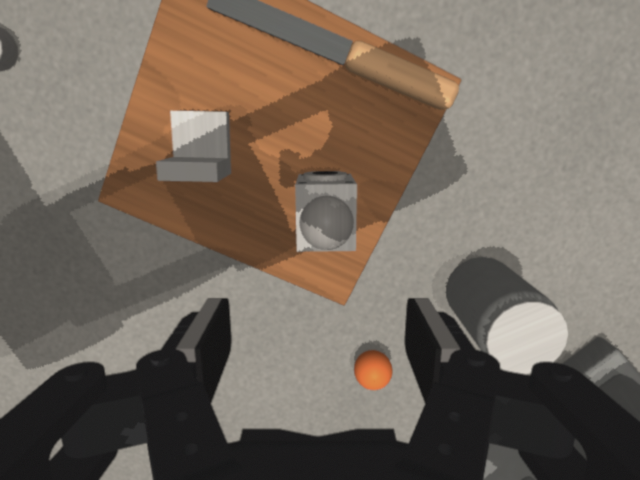

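Run:
```python
from h import *
go([.4895,-.296,.0815],215.1)
P=np.load('pics/w1.npz')['P']
m=(abs(P[:,2]-.02)<.003)&(np.hypot(P[:,0]-.5,P[:,1]+.22)<.2); print('board',cv2.minAreaRect(P[m,:2].astype(np.float32)), cv2.boxPoints(cv2.minAreaRect(P[m,:2].astype(np.float32))))
```

```text
move cm [-0.22 14.88  0.5 ] turn -0.024 yaw now -146.3 rows 2.382421388917889
board ((0.5076512098312378, -0.23103296756744385), (0.22067411243915558, 0.24003024399280548), 9.021519660949707) [[ 0.37986004 -0.12980394]
 [ 0.4174981  -0.3668649 ]
 [ 0.6354424  -0.33226198]
 [ 0.5978043  -0.09520105]]
```

servo_tool(
  moves="-0.2 7 0.5 -0.02 -0.5;-0.2 11 0.5 -0.02 -0.5;-0.2 13.5 0.5 -0.02 -0.5;-0.2 14.9 0.5 -0.02 -0.5;-0.2 14.9 0.5 -0.02 -0.5;-0.2 14.9 0.5 -0.02 -0.5;-0.2 14.9 0.5 -0.02 1;-0.2 14.9 0.5 -0.02 1;-0.2 14.9 0.5 -0.02 1;-0.2 14.9 0.5 -0.02 1;-0.2 14.9 0.5 -0.02 1;-0.2 14.9 0.5 -0.02 1;-0.2 14.9 0.5 -0.02 1;-0.2 14.9 0.5 -0.02 1",
  grip_force=40,
)

```text
time_s: 4.25
tcp_pos: [0.4909, -0.2961, 0.0823]
ee_rot: [-0.213, 0.212, -0.674, 0.675]
force: [-0.1, -1.2, 5.8]
gripper_width: 0.0356
```

```bash
python3 -c "
from h import *
go([.4895,-.296,.19],215.1)
z=np.load('pics/scene0.npz'); P,u,v=cloud('scene',z['d']>0,z['d'])
# pot fit by circle on rim points
im=z['im'].reshape(-1,3)
m=(np.hypot(P[:,0]-.505,P[:,1]-.203)<.095)&(abs(P[:,2]-.08)<.004); Q=P[m]
A=np.c_[2*Q[:,:2],np.ones(len(Q))]; x=np.linalg.lstsq(A,(Q[:,:2]**2).sum(1),rcond=None)[0]; print(x[:2],np.sqrt(x[2]+x[:2]@x[:2]),Q.min(0),Q.max(0))
z=np.load('pics/side0.npz'); P,u,v=cloud('side',z['d']>0,z['d'])
m=(np.hypot(P[:,0]-.505,P[:,1]-.203)<.095)&(abs(P[:,2]-.08)<.004); Q=P[m]
A=np.c_[2*Q[:,:2],np.ones(len(Q))]; x=np.linalg.lstsq(A,(Q[:,:2]**2).sum(1),rcond=None)[0]; print(x[:2],np.sqrt(x[2]+x[:2]@x[:2]),Q.min(0),Q.max(0))
"
```

```text
move cm [  0.1  -10.77  -0.06] turn -0.003 yaw now -145.1 rows 1.723158647024473
[0.51013456 0.20145913] 0.0773610020297613 [0.4287502  0.1225718  0.07600603] [0.59070221 0.27960837 0.08393487]
[0.50663159 0.20382109] 0.07785998370599027 [0.42513865 0.12282308 0.07600903] [0.58935195 0.28458691 0.08392774]
```

servo_tool(
  moves="0 -1 0 0 1;0 -2 0 0 1;0 -5 0 0 1;0 -11 0 0 1;0 -11 0 0 1;0 -11 0 0 1",
)

```text
time_s: 5.0
tcp_pos: [0.4894, -0.295, 0.1911]
ee_rot: [0.212, -0.212, 0.675, -0.674]
force: [1.1, 0.1, -2.7]
gripper_width: 0.0354
```

Run:
```python
from h import *
s=telemetry.sense(); print(s['tcp_pos'],s['gripper_width'],s['force'])
M=model('wrist'); im,d=eyes.capture('wrist'); save('w2.png',im)
P,u,v=cloud('wrist',d>0,d,M)
b=np.linalg.norm(P-(np.array(s['tcp_pos'])+[0,0,.012]),axis=1)<.03; print('ball pts',b.sum(),P[b].mean(0) if b.any() else '')
m=(np.hypot(P[:,0]-.49,P[:,1]+.296)<.045)&(P[:,2]>.076)&(P[:,2]<.084); print('top',m.sum(),cv2.minAreaRect(P[m,:2].astype(np.float32)))
go([.508,.2025,.20],180+40)
```

```text
[ 0.4893852  -0.29497956  0.19106764] 0.035411589088542444 [ 1.07572526  0.09759828 -2.73985889]
ball pts 12049 [ 0.49365859 -0.2915389   0.21297431]
top 3974 ((0.48954132199287415, -0.2961345911026001), (0.050856687128543854, 0.04408808797597885), 34.57255172729492)
move cm [-30.04  -0.93 -39.67] turn -0.088 yaw now -145.1 rows 7.9630484856882875
```

View pics/w2.png

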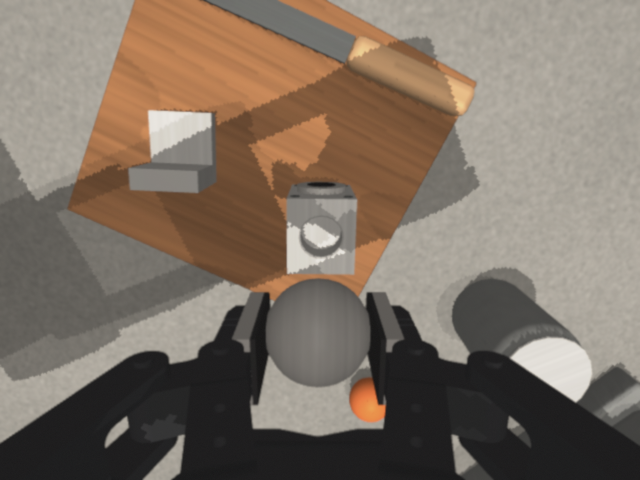

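servo_tool(
  moves="-3 -0.9 -4 -0.09 1;-9 -0.9 -12 -0.09 1;-16 -0.9 -21 -0.09 1;-23 -0.9 -30.5 -0.09 1;-28 -0.9 -37 -0.09 1;-30 -0.9 -39.7 -0.09 1;-30 -0.9 -39.7 -0.09 1;-30 -0.9 -39.7 -0.09 1;-30 -0.9 -39.7 -0.09 1;-30 -0.9 -39.7 -0.09 1",
)

```text
time_s: 6.3
tcp_pos: [0.5074, 0.2019, 0.1988]
ee_rot: [-0.242, 0.244, -0.664, 0.664]
force: [0.5, -0.4, -2.8]
gripper_width: 0.0355
```

Run:
```python
from h import *
s=telemetry.sense(); tp=np.array(s['tcp_pos']); print(tp,s['gripper_width'],s['joint_pos'])
M=model('wrist'); im,d=eyes.capture('wrist'); save('w3.png',im)
P,u,v=cloud('wrist',d>0,d,M)
m=(np.hypot(P[:,0]-.508,P[:,1]-.2025)<.1)&(abs(P[:,2]-.08)<.003); Q=P[m]
A=np.c_[2*Q[:,:2],np.ones(len(Q))]; x=np.linalg.lstsq(A,(Q[:,:2]**2).sum(1),rcond=None)[0]; print('pot',x[:2],np.sqrt(x[2]+x[:2]@x[:2]),m.sum())
Rt=rot(s['ee_rot'])
T=(P-tp)@Rt  # tool coords
b=(abs(T[:,2])<.0155)&(abs(T[:,0])<.022)&(T[:,1]>-.034)&(T[:,1]<.02); Q=T[b]
A=np.c_[2*Q,np.ones(len(Q))]; x=np.linalg.lstsq(A,(Q**2).sum(1),rcond=None)[0]; print('ball in tool',x[:3],np.sqrt(x[3]+x[:3]@x[:3]),b.sum(),Q.min(0),Q.max(0))
go([.508,.2025,.013],180+40)
```

```text
[0.50742105 0.20191496 0.1987713 ] 0.035538240219642185 [ 3.76181568e-01  2.67720563e-01  1.83315945e+00 -3.92501632e-04
  1.04378044e+00  1.24558770e+00]
pot [0.50998881 0.20296895] 0.0772898963337297 3768
ball in tool [ 0.00091413 -0.01057612 -0.00085114] 0.018580278365625567 8573 [-0.01821959 -0.03084601 -0.01549992] [ 0.01756975 -0.00469768  0.01548805]
move cm [-0.18 18.6  -0.08] turn 0.002 yaw now -139.9 rows 2.97636904463642
```

servo_tool(
  moves="-0.2 5 0 0 1;-0.2 10 0 0 1;-0.2 14 0 0 1;-0.2 16.5 0 0 1;-0.2 17.5 0 0 1;-0.2 18 0 0 1;-0.2 18.2 0 0 1;-0.2 18.3 0 0 1;-0.2 18.3 0 0 1;-0.2 18.3 0 0 1",
)

```text
time_s: 7.6
tcp_pos: [0.5102, 0.2034, 0.0177]
ee_rot: [0.243, -0.242, 0.664, -0.664]
force: [-0.4, -0.3, -1.9]
gripper_width: 0.0355
```

servo_tool(
  moves="0 0.1 0 0 1;0 0.2 0 0 1;0 0.2 0 0 1;0 0.2 0 0 1",
)

```text
time_s: 8.1
tcp_pos: [0.51, 0.2032, 0.0152]
ee_rot: [-0.242, 0.242, -0.664, 0.664]
force: [0.3, -1.2, -2.8]
gripper_width: 0.0357
```

servo_tool(
  moves="0 0.1 0 0 1;0 0.1 0 0 1;0 0.2 0 0 1;0 0.2 0 0 1;0 0.2 0 0 1",
)

```text
time_s: 8.72
tcp_pos: [0.5104, 0.2035, 0.0142]
ee_rot: [0.243, -0.242, 0.664, -0.664]
force: [-3.0, -0.4, 10.6]
gripper_width: 0.0359
```

servo_tool(
  moves="0 0 0 0 1;0 0 0 0 0.1;0 0 0 0 0;0 0 0 0 -0.15;0 0 0 0 -0.3;0 0 0 0 -0.45;0 0 0 0 -0.45;0 0 0 0 -0.45;0 0 0 0 -0.45;0 -3 0 0 -0.45;0 -8 0 0 -0.45;0 -13 0 0 -0.45;0 -18 0 0 -0.45;0 -18 0 0 -0.45;0 -18 0 0 -0.45;0 -18 0 0 -0.45",
)

```text
time_s: 10.72
tcp_pos: [0.509, 0.2028, 0.1917]
ee_rot: [-0.241, 0.243, -0.664, 0.664]
force: [0.1, -0.6, -0.1]
gripper_width: 0.062
```

Run:
```python
from h import *
s=telemetry.sense(); tp=np.array(s['tcp_pos']); print(tp,s['gripper_width'],s['time_s'])
M=model('wrist'); im,d=eyes.capture('wrist'); save('w4.png',im)
P,u,v=cloud('wrist',d>0,d,M)
for r in nets.cut_out('ball','wrist')[:2]:
    Q,_,_=cloud('wrist',r['mask'],d,M);A=np.c_[2*Q,np.ones(len(Q))]; x=np.linalg.lstsq(A,(Q**2).sum(1),rcond=None)[0]; print(r['confidence'],r['rect'],x[:3])
# focus frame from scene/side clouds: head
for n in ['scene','side']:
    im,d=eyes.capture(n); Pp,u,v=cloud(n,d>0,d)
    np.savez('pics/%s1.npz'%n,im=im,d=d)
    m=(Pp[:,0]>.6)&(Pp[:,0]<.9)&(abs(Pp[:,1]+.08)<.1)&(Pp[:,2]>.24)&(Pp[:,2]<.4); Q=Pp[m]
    c=im.reshape(-1,3)
    for k in ['head','stand']:
        for r in nets.cut_out(k,n)[:1]: print(n,k,r['confidence'],r['rect'])
    # base edges of the stand
    m=(Pp[:,0]>.65)&(Pp[:,0]<1)&(abs(Pp[:,1]+.08)<.15)&(abs(Pp[:,2]-.015)<.003); Q=Pp[m]; print('base',m.sum(),cv2.minAreaRect(Q[:,:2].astype(np.float32)))
    m=(Pp[:,0]>.65)&(Pp[:,0]<1)&(abs(Pp[:,1]+.08)<.15)&(Pp[:,2]>.03)&(Pp[:,2]<.2); Q=Pp[m]; print('post',m.sum(),np.median(Q,0))
im=np.load('pics/scene1.npz')['im']; save('s1.png',im,(200,250,320,410),4)
```

```text
[0.50901565 0.20279533 0.19166828] 0.062032201557440256 10.725
0.73 [291.6, 193.4, 344.8, 242.1] [0.50894488 0.20349019 0.02460995]
scene head 0.9 [229.6, 274.5, 276.2, 326.4]
scene stand 0.89 [218.5, 272.9, 294.0, 396.9]
base 1685 ((0.7536020278930664, -0.062481850385665894), (0.12109217047691345, 0.2294861525297165), 70.49088287353516)
post 285 [ 0.84100438 -0.08573159  0.1191608 ]
side head 0.73 [397.2, 234.3, 413.9, 259.5]
side stand 0.74 [392.5, 235.7, 416.1, 260.9]
base 271 ((0.7997927665710449, -0.07763288915157318), (0.12246211618185043, 0.12989474833011627), 70.71375274658203)
post 0 [nan nan nan]
  return _methods._mean(a, axis=axis, dtype=dtype,
  ret = um.true_divide(
```

View pics/s1.png

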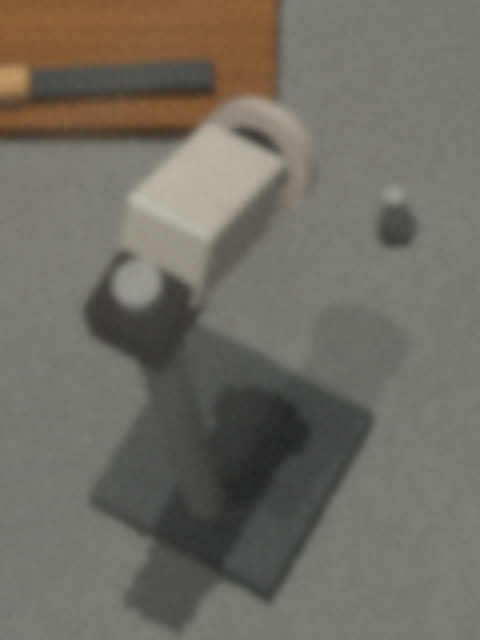

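The ball lies on the pot floor (centre z 24.6 mm, pot centred). The crop shows the head and lens ring pointing up and right towards the robot, with the stand base rotated about -20°. On the way to the block I look at the camera stand.

```bash
python3 -c "
from h import *
go([.56,.02,.30],-20)"
```

```text
move cm [  7.97 -10.7   17.23] turn -2.093 yaw now -139.9 rows 11.206037656212976
```

servo_tool(
  moves="2 -4 3 -0.18 -0.45;8 -10.7 17 -0.36 -0.45;8 -10.7 17.2 -0.54 -0.45;8 -10.7 17.2 -0.72 -0.45;8 -10.7 17.2 -0.9 -0.45;8 -10.7 17.2 -1.08 -0.45;8 -10.7 17.2 -1.26 -0.45;8 -10.7 17.2 -1.44 -0.45;8 -10.7 17.2 -1.62 -0.45;8 -10.7 17.2 -1.8 -0.45;8 -10.7 17.2 -1.98 -0.45;8 -10.7 17.2 -2.09 -0.45;8 -10.7 17.2 -2.09 -0.45;8 -10.7 17.2 -2.09 -0.45;8 -10.7 17.2 -2.09 -0.45",
)

```text
time_s: 13.0
tcp_pos: [0.5596, 0.0201, 0.3003]
ee_rot: [0.696, -0.696, 0.124, -0.124]
force: [-1.0, 0.4, -0.4]
gripper_width: 0.0621
```

Run:
```python
from h import *
s=telemetry.sense(); tp=np.array(s['tcp_pos']); print(tp,s['gripper_width'],s['time_s'],np.round(s['joint_pos'],2))
M=model('wrist'); im,d=eyes.capture('wrist'); save('w5.png',im)
P,u,v=cloud('wrist',d>0,d,M); np.savez('pics/w5.npz',P=P,im=im,d=d,u=u,v=v)
for k in ['head','stand']:
    for r in nets.cut_out(k,'wrist')[:1]:
        print(k,r['confidence'],r['rect'])
m=(P[:,0]>.65)&(abs(P[:,1]+.08)<.15)&(abs(P[:,2]-.015)<.004); print('base',m.sum(),cv2.minAreaRect(P[m,:2].astype(np.float32)) if m.any() else '')
```

```text
[0.55957481 0.0200967  0.30027217] 0.062087354139523855 13.0 [ 0.03  0.19  1.69  0.    1.26 -1.18]
head 0.57 [457.2, 57.9, 500.1, 96.7]
stand 0.59 [257.6, 354.1, 356.6, 443.7]
base 6644 ((0.7441481947898865, -0.05882991850376129), (0.12048397958278656, 0.21513332426548004), 70.41798400878906)
```

View pics/w5.png

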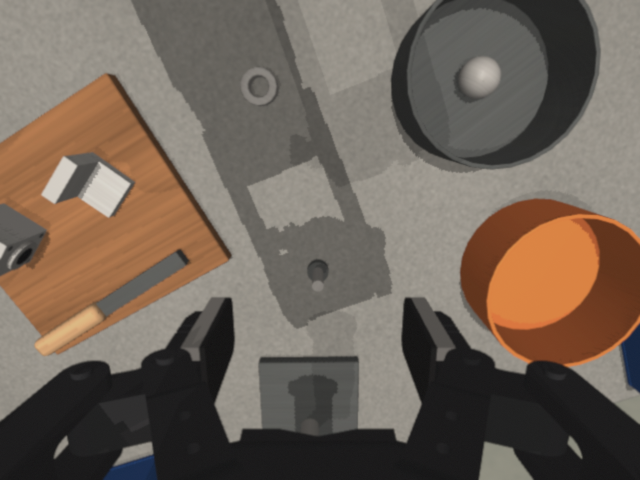

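The wrist picture shows the stand base at (308,400), almost square to the tool. The bolt is at (318,275), the ball is in the dark pot at (480,77), and the block with its port is at the left edge (20,250).

Run:
```python
from h import *
def fit(P,name):
    m=(abs(P[:,2]-.015)<.0035)&(np.hypot(P[:,0]-.8,P[:,1]+.08)<.1); Q=P[m,:2]
    for deg in [-18,-19,-20,-21]:
        a=np.radians(deg); X=np.array([np.cos(a),np.sin(a)]);Y=np.array([-X[1],X[0]])
        h=(Q-[.8,-.078])@np.c_[X,Y]; print(name,deg,np.percentile(h,[.3,1,99,99.7],axis=0).round(4).T.tolist(),len(Q))
z=np.load('pics/w5.npz'); P=z['P']; k=(z['u']>250)&(z['u']<365)&(z['v']>350)&(z['v']<432); fit(P[k],'w')
z=np.load('pics/side0.npz'); P,u,v=cloud('side',z['d']>0,z['d']); fit(P,'side')
z=np.load('pics/scene0.npz'); P,u,v=cloud('scene',z['d']>0,z['d']); fit(P,'scene')
# wrist edge lines: base left/right pixel edges at z=.015
im=np.load('pics/w5.npz')['im']; g=cv2.GaussianBlur(cv2.cvtColor(im,cv2.COLOR_RGB2GRAY),(3,3),0).astype(float)
gx=cv2.Sobel(g,cv2.CV_64F,1,0); gy=cv2.Sobel(g,cv2.CV_64F,0,1)
L=[(250+np.argmin(gx[r,250:272]),r) for r in range(362,428,3)]; Rr=[(345+np.argmax(gx[r,345:368]),r) for r in range(364,428,3)]; F=[(c,350+np.argmin(gy[350:370,c])) for c in range(264,354,4)]
K,dd,R,t=model('wrist'); C=-R.T@t
def up(px,zz=.015):
    p=cv2.undistortPoints(np.array(px,float)[:,None],K,dd)[:,0]; r=np.c_[p,np.ones(len(p))]@R; return (C+r*((zz-C[2])/r[:,2])[:,None])[:,:2]
for nm,e in [('L',L),('R',Rr),('F',F)]:
    vx,vy,x,y=cv2.fitLine(up(e).astype(np.float32),cv2.DIST_HUBER,0,.01,.01).ravel(); print(nm,np.degrees(np.arctan2(vy,vx)),x,y)
```

```text
w -18 [[-0.0562, -0.0555, 0.0413, 0.0434], [-0.0601, -0.0589, 0.0583, 0.0599]] 6573
w -19 [[-0.0556, -0.0551, 0.0411, 0.0432], [-0.0601, -0.059, 0.0582, 0.0593]] 6573
w -20 [[-0.0556, -0.0552, 0.0408, 0.0429], [-0.0603, -0.0593, 0.058, 0.0588]] 6573
w -21 [[-0.0562, -0.0555, 0.0406, 0.0425], [-0.0606, -0.0594, 0.0578, 0.0589]] 6573
side -18 [[-0.0647, -0.0617, 0.0596, 0.0628], [-0.061, -0.06, 0.0596, 0.0603]] 510
side -19 [[-0.0647, -0.062, 0.0598, 0.0623], [-0.0607, -0.0602, 0.0591, 0.0603]] 510
side -20 [[-0.0645, -0.0617, 0.0602, 0.0618], [-0.0612, -0.0597, 0.0588, 0.06]] 510
side -21 [[-0.0638, -0.0624, 0.0606, 0.0612], [-0.0617, -0.0599, 0.0584, 0.0602]] 510
scene -18 [[-0.0549, -0.0535, 0.0641, 0.0649], [-0.0614, -0.0599, 0.0581, 0.0592]] 1852
scene -19 [[-0.0544, -0.0535, 0.0642, 0.065], [-0.0609, -0.0596, 0.058, 0.0589]] 1852
scene -20 [[-0.0544, -0.0535, 0.0644, 0.0656], [-0.0604, -0.0595, 0.0581, 0.0589]] 1852
scene -21 [[-0.0547, -0.0538, 0.0648, 0.0663], [-0.0604, -0.0591, 0.0583, 0.0592]] 1852
L -19.71978 0.77535796 -0.13288793
R -19.861685 0.8147082 -0.019718328
F 70.09186 0.7375213 -0.06310958
```

Stand origin is about (0.8045, -0.080) with yaw -19.8°, so the focus is about (0.625, -0.0155, 0.216). The tool can't tilt. I'll grip the block a bit above its centre, pivot it 30° in the pads against the fixed board's right edge, then present it.

```bash
python3 -c "
from h import *
go([.4896,-.296,.18],34.8)"
```

```text
move cm [  4.35  12.03 -32.08] turn -0.96 yaw now -20.2 rows 5.525929677439809
```

servo_tool(
  moves="2 4 -8 -0.18 -0.45;3 8 -16 -0.36 -0.45;4 11 -24 -0.54 -0.45;4.3 12 -32 -0.72 -0.45;4.3 12 -32 -0.9 -0.45;4.3 12 -32.1 -0.96 -0.45;4.3 12 -32.1 -0.96 -0.45;4.3 12 -32.1 -0.96 -0.45;4.3 12 -32.1 -0.96 -0.45",
)

```text
time_s: 14.28
tcp_pos: [0.4899, -0.2951, 0.1807]
ee_rot: [-0.674, 0.675, 0.212, -0.212]
force: [-0.2, 0.3, 0.8]
gripper_width: 0.0616
```

Run:
```python
from h import *
s=telemetry.sense(); print(s['tcp_pos'],s['time_s'],np.round(s['joint_pos'],2))
M=model('wrist'); im,d=eyes.capture('wrist')
P,u,v=cloud('wrist',d>0,d,M)
m=(np.hypot(P[:,0]-.49,P[:,1]+.296)<.045)&(P[:,2]>.076)&(P[:,2]<.084); print('top',m.sum(),cv2.minAreaRect(P[m,:2].astype(np.float32)))
go([.4896,-.296,.039],34.8)
```

```text
[ 0.48994387 -0.29511155  0.18071997] 14.275 [-0.54  0.33  1.8   0.    1.02 -2.72]
top 4337 ((0.48966455459594727, -0.29608017206192017), (0.05073791742324829, 0.04417094960808754), 34.37444305419922)
move cm [-0.09 14.17 -0.05] turn 0.002 yaw now 34.9 rows 2.2677965671614007
```

servo_tool(
  moves="-0.1 5 -0.05 0 -0.45;-0.1 9 -0.05 0 -0.45;-0.1 12 -0.05 0 -0.45;-0.1 14.2 -0.05 0 -0.45;-0.1 14.2 -0.05 0 -0.45;-0.1 14.2 -0.05 0 -0.45;-0.1 14.2 -0.05 0 1;-0.1 14.2 -0.05 0 1;-0.1 14.2 -0.05 0 1;-0.1 14.2 -0.05 0 1;-0.1 14.2 -0.05 0 1;-0.1 14.2 -0.05 0 1;-0.1 13 -0.05 0 1;-0.1 10 -0.05 0 1;-0.1 6 -0.05 0 1;-0.1 3 -0.05 0 1;-0.1 3 -0.05 0 1;-0.1 3 -0.05 0 1",
  grip_force=40,
)

```text
time_s: 16.58
tcp_pos: [0.4881, -0.2967, 0.1496]
ee_rot: [0.675, -0.674, -0.211, 0.212]
force: [-1.4, -0.3, -3.0]
gripper_width: 0.0437
```

```bash
cat >> h.py <<'E'
def look(name=None):
    s=telemetry.sense(); tp=np.array(s['tcp_pos']); Rt=rot(s['ee_rot']); M=model('wrist'); im,d=eyes.capture('wrist')
    if name: save(name,im)
    P,u,v=cloud('wrist',d>0,d,M); T=(P-tp)@Rt
    # block-ish frame: X=tool x, Y=tool z, Z=-tool y ; relative to TCP
    B=np.c_[T[:,0],T[:,2],-T[:,1]]
    k=(abs(B[:,1])<.018)&(abs(B[:,0])<.06)&(B[:,2]>-.05)&(B[:,2]<.075); B=B[k]
    print('tcp',tp.round(4),'w',round(s['gripper_width'],4),'F',np.round(s['force'],1),'t',s['time_s'],'n',len(B)); return B,s
E
python3 - <<'E'
from h import *
B,s=look('w6.png'); np.save('pics/B6.npy',B)
print(B.min(0),B.max(0))
H,xe,ze=np.histogram2d(B[:,0],B[:,2],bins=[np.arange(-.06,.061,.005),np.arange(-.05,.076,.005)])
print((H.T[::-1]).astype(int))
print(np.round(s['joint_pos'],2))
E
```

```text
tcp [ 0.4881 -0.2967  0.1496] w 0.0437 F [-1.4 -0.3 -3. ] t 16.575 n 25182
[-0.02530354 -0.01799795 -0.02092243] [0.02163339 0.01799885 0.07499741]
[[   0    0    0    0    0    0    0    0  363   46 1000    0    0    0
     0    0    0    0    0    0    0    0    0    0]
 [   0    0    0    0    0    0    0    0  121    1    0    0    0    0
     0    0    0    0    0    0    0    0    0    0]
 [   0    0    0    0    0    0    0    0    2    0    0    0    0    0
     0    0    0    0    0    0    0    0    0    0]
 [   0    0    0    0    0    0    0    0    0    0    0    0    0    0
     0    0    0    0    0    0    0    0    0    0]
 [   0    0    0    0    0    0    0    0    0    0    0    0    0    0
     0    0    0    0    0    0    0    0    0    0]
 [   0    0    0    0    0    0    0    0    0    0    0    0    0    0
     0    0    0    0    0    0    0    0    0    0]
 [   0    0    0    0    0    0    4 1301 1276  940  419  286  284  380
   707  727   13    0    0    0    0    0    0    0]
 [   0    0    0    0    0    0   13 1654  867  694  370  262  336  559
  125
[... 1511 characters left out ...]
    0    0    0    0    0    0    0]
 [   0    0    0    0    0    0    0    0    0    0    0    0    0    0
     0    0    0    0    0    0    0    0    0    0]
 [   0    0    0    0    0    0    0    0    0    0    0    0    0    0
     0    0    0    0    0    0    0    0    0    0]
 [   0    0    0    0    0    0    0    0    0    0    0    0    0    0
     0    0    0    0    0    0    0    0    0    0]
 [   0    0    0    0    0    0    0    0    0    0    0    0    0    0
     0    0    0    0    0    0    0    0    0    0]
 [   0    0    0    0    0    0    0    0    0    0    0    0    0    0
     0    0    0    0    0    0    0    0    0    0]]
[-0.55  0.36  1.82 -0.    0.96 -2.73]
```

```bash
python3 -c "
from h import *
go([.560,-.3766,.15],-81)"
```

```text
move cm [  1.35  -0.12 -10.7 ] turn 2.022 yaw now 34.8 rows 10.82655456827414
```

servo_tool(
  moves="0.3 0 -2 0.1 1;0.6 0 -4 0.28 1;0.9 0 -6 0.46 1;1.1 0 -8 0.64 1;1.3 0 -10 0.82 1;1.3 0 -10.7 1 1;1.3 0 -10.7 1.18 1;1.3 0 -10.7 1.36 1;1.3 0 -10.7 1.54 1;1.3 0 -10.7 1.72 1;1.3 0 -10.7 1.9 1;1.3 0 -10.7 2.02 1;1.3 0 -10.7 2.02 1;1.3 0 -10.7 2.02 1;1.3 0 -10.7 2.02 1",
)

```text
time_s: 18.5
tcp_pos: [0.5604, -0.3773, 0.1499]
ee_rot: [-0.538, 0.538, -0.459, 0.458]
force: [0.6, 0.2, -3.1]
gripper_width: 0.0435
```

Run:
```python
from h import *
s=telemetry.sense(); M=model('wrist'); im,d=eyes.capture('wrist'); save('w7.png',im); P,u,v=cloud('wrist',d>0,d,M)
tp=np.array(s['tcp_pos']); n=np.array([np.cos(np.radians(-81)),np.sin(np.radians(-81))]); a=np.array([-n[1],n[0]])
D=P[:,:2]-tp[:2]; k=(abs(P[:,2]-.02)<.003)&(abs(D@a)<.06)&(D@n<.02)&(D@n>-.1)
for lo in np.arange(-.06,.06,.02):
    q=k&(D@a>lo)&(D@a<lo+.02); print(round(lo,2),q.sum(),np.percentile((D@n)[q],[50,99.5]).round(4) if q.any() else '')
print(tp,s['joint_pos'])
go([.560,-.3766,.034],-81)
```

```text
-0.06 3388 [-0.0682 -0.0328]
-0.04 3395 [-0.0682 -0.0329]
-0.02 3367 [-0.0683 -0.033 ]
0.0 3393 [-0.0684 -0.0331]
0.02 3369 [-0.0679 -0.0332]
0.04 1781 [-0.0648 -0.0332]
[ 0.56043097 -0.3773257   0.14985419] [-5.94792461e-01  5.08948878e-01  1.58477139e+00  1.52811121e-05
  1.04852801e+00 -7.55272670e-01]
move cm [-0.08 11.6  -0.03] turn 0.003 yaw now -80.8 rows 1.85618203282617
```

View pics/w7.png

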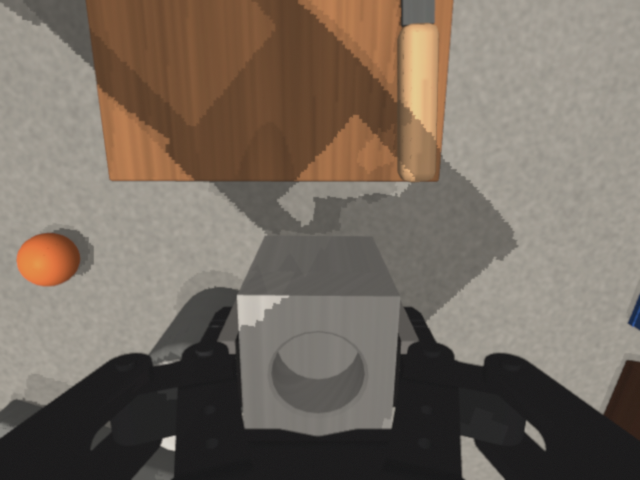

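The edge is 33 mm from the tool axis and parallel to the block's back face (row 181 in the picture), and the file handle and can are clear of it. I lower beside the board and drag to tilt.

servo_tool(
  moves="0 5 0 0 1;0 9 0 0 1;0 11 0 0 1;0 11.6 0 0 1;0 11.6 0 0 1;-0.6 11.6 0 0 1;-0.8 11.6 0 0 1;-1 11.6 0 0 1;-1.2 11.6 0 0 1;-1.4 11.6 0 0 1;-1.4 11.6 0 0 1;-1.4 11.6 0 0 1",
  grip_force=25,
)

```text
time_s: 20.05
tcp_pos: [0.5602, -0.3675, 0.0371]
ee_rot: [-0.538, 0.539, -0.455, 0.461]
force: [-2.0, -12.8, 2.6]
gripper_width: 0.044
```

```bash
cat >> h.py <<'E'
def tilt(B):
    # top plane: robust; and -x face
    from itertools import product
    best=None
    # fit: body X,Z from pts; rotate pts by -th about TCP and find sharp extents (max top pct & min x pct) maximizing points near both planes
    k=(B[:,2]>-.03)&(B[:,2]<.065); Q=B[k][:,[0,2]]; Q=Q[::max(1,len(Q)//6000)]
    for th in np.radians(np.arange(-5,45,.25)):
        c,s=np.cos(th),np.sin(th); X=Q[:,0]*c+Q[:,1]*s; Z=-Q[:,0]*s+Q[:,1]*c
        hx,ex=np.histogram(X,bins=np.arange(-.05,.05,.0005)); hz,ez=np.histogram(Z,bins=np.arange(-.05,.08,.0005))
        sc=(hx[:-1]+hx[1:]).max()+(hz[:-1]+hz[1:]).max()
        if best is None or sc>best[0]: best=(sc,th,ex[(hx[:-1]+hx[1:]).argmax()+1],ez[(hz[:-1]+hz[1:]).argmax()+1])
    _,th,xf,zt=best; cx,cz=xf+.025,zt-.03; c,s=np.cos(th),np.sin(th)
    print('tilt',np.degrees(th).round(2),'face',round(xf,4),'top',round(zt,4),'centre rel TCP (tool x, up)',np.round([cx*c-cz*s,cx*s+cz*c],4))
E
python3 - <<'E'
from h import *
tilt(np.load('pics/B6.npy'))
B,s=look('w8.png'); tilt(B); print(s['wrist_torque'])
E
```

```text
tilt -0.25 face -0.0245 top 0.04 centre rel TCP (tool x, up) [0.0005 0.01  ]
tcp [ 0.5602 -0.3675  0.0371] w 0.044 F [ -2.  -12.8   2.6] t 20.05 n 32625
tilt 2.5 face -0.0245 top 0.04 centre rel TCP (tool x, up) [0.0001 0.01  ]
[-2.48421642  0.36318151  0.01580377]
```

servo_tool(
  moves="-0.2 0 0 0 1;-0.4 0 0 0 1;-0.6 0 0 0 1;-0.6 0 0 0 1;-0.6 0 0 0 1",
  grip_force=20,
)

```text
time_s: 20.72
tcp_pos: [0.5599, -0.3624, 0.038]
ee_rot: [-0.538, 0.539, -0.455, 0.462]
force: [-3.0, -15.2, 8.3]
gripper_width: 0.0438
```

Run:
```python
from h import *
B,s=look(); tilt(B)
```

```text
tcp [ 0.5599 -0.3624  0.038 ] w 0.0438 F [ -3.  -15.2   8.3] t 20.725 n 32391
tilt 7.75 face -0.021 top 0.04 centre rel TCP (tool x, up) [0.0026 0.0104]
```

servo_tool(
  moves="-0.2 0.2 0 0 1;-0.4 0.4 0 0 1;-0.6 0.5 0 0 1;-0.8 0.6 0 0 1;-1 0.6 0 0 1;-1 0.6 0 0 1;-1 0.6 0 0 1",
  grip_force=20,
)

```text
time_s: 21.65
tcp_pos: [0.5602, -0.3534, 0.0334]
ee_rot: [-0.538, 0.539, -0.453, 0.463]
force: [-1.2, -16.1, 14.1]
gripper_width: 0.0436
```

Run:
```python
from h import *
B,s=look(); tilt(B)
```

```text
tcp [ 0.5602 -0.3534  0.0334] w 0.0436 F [ -1.2 -16.1  14.1] t 21.65 n 32160
tilt 18.0 face -0.0135 top 0.04 centre rel TCP (tool x, up) [0.0078 0.0131]
```

servo_tool(
  moves="-0.2 0 0 0 1;-0.4 0.1 0 0 1;-0.6 0.1 0 0 1;-0.8 0.2 0 0 1;-0.8 0.2 0 0 1;-0.8 0.2 0 0 1",
  grip_force=20,
)

```text
time_s: 22.45
tcp_pos: [0.5592, -0.3451, 0.0317]
ee_rot: [-0.538, 0.539, -0.453, 0.463]
force: [-0.4, -13.6, 18.1]
gripper_width: 0.0433
```

Run:
```python
from h import *
B,s=look('w9.png'); tilt(B)
```

```text
tcp [ 0.5592 -0.3451  0.0317] w 0.0433 F [ -0.4 -13.6  18.1] t 22.45 n 32131
tilt -1.0 face 0.007 top -0.012 centre rel TCP (tool x, up) [ 0.0313 -0.0426]
```

```bash
sed -i 's/k=(B\[:,2\]>-.03)/k=(B[:,2]>-.004)/' h.py
python3 - <<'E'
from h import *
B,s=look('w9.png'); np.save('pics/B9.npy',B); tilt(B)
E
```

```text
tcp [ 0.5592 -0.3451  0.0317] w 0.0436 F [ -1.1 -13.8  18.1] t 22.5 n 32169
tilt 28.75 face 0.031 top 0.0385 centre rel TCP (tool x, up) [0.045  0.0344]
```

View pics/w9.png

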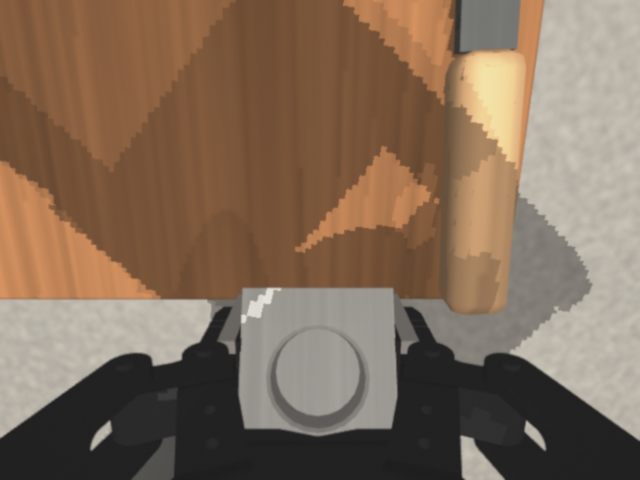

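servo_tool(
  moves="-0.15 0 0 0 1;-0.2 0 0 0 1;-0.2 0 0 0 1;-0.2 0 0 0 1",
  grip_force=20,
)

```text
time_s: 23.05
tcp_pos: [0.5589, -0.3432, 0.0314]
ee_rot: [-0.538, 0.539, -0.453, 0.464]
force: [0.1, -14.8, 15.6]
gripper_width: 0.0437
```

```bash
cat >> h.py <<'E'
def top(B):
    # top face: visible plane above; line fit in XZ over points with largest Z-X*... ; excludes hole by RANSAC-like Huber
    k=(B[:,2]>.0)&(B[:,2]<.07)&(abs(B[:,0])<.045)&(abs(B[:,1])>.0135); Q=B[k][:,[0,2]].astype(np.float32)
    best=(0,)
    rng=np.random.default_rng(0)
    for _ in range(300):
        a,b=Q[rng.integers(len(Q),size=2)]; d=b-a; L=np.linalg.norm(d)
        if L<.01: continue
        n=np.array([-d[1],d[0]])/L; i=abs((Q-a)@n)<.001
        if i.sum()>best[0]: best=(i.sum(),i)
    vx,vy,x,y=cv2.fitLine(Q[best[1]],cv2.DIST_L2,0,.001,.001).ravel(); 
    if vx<0: vx,vy=-vx,-vy
    d=np.array([vx,vy]); e=(Q[best[1]])@d; lo,hi=np.percentile(e,[.5,99.5]); nn=np.array([-vy,vx]); off=np.array([x,y])@nn
    c=d*(lo+hi)/2+nn*(off-.03)
    print('top-plane tilt',np.degrees(np.arctan2(vy,vx)).round(2),'len',round(hi-lo,4),'n',best[0],'centre rel TCP',c.round(4)); return np.degrees(np.arctan2(vy,vx)),c
E
python3 - <<'E'
from h import *
top(np.load('pics/B6.npy')); top(np.load('pics/B9.npy'))
B,s=look(); top(B)
E
```

```text
top-plane tilt -0.28 len 0.043 n 3924 centre rel TCP [-0.0033  0.0101]
top-plane tilt 28.35 len 0.0378 n 3880 centre rel TCP [0.0065 0.0134]
tcp [ 0.5589 -0.3432  0.0314] w 0.0437 F [  0.1 -14.8  15.6] t 23.05 n 32178
top-plane tilt 30.46 len 0.0377 n 3919 centre rel TCP [0.0073 0.014 ]
```

servo_tool(
  moves="0 0 0 0 1;0 0 0 0 1;0.5 0 0 0 1;1.5 0 0 0 1;2.8 0 0 0 1;3 -1 0 0 1;3 -5 0 0 1;3 -10 0 0 1;3 -14 0 0 1;3 -14 0 0 1;3 -14 0 0 1;3 -14 0 0 1",
  grip_force=60,
)

```text
time_s: 24.6
tcp_pos: [0.558, -0.3668, 0.1643]
ee_rot: [-0.538, 0.538, -0.46, 0.458]
force: [1.0, 0.9, -4.2]
gripper_width: 0.0437
```

```bash
sed -i 's|c=d\*(lo+hi)/2+|c=d*(lo+.025)+|' h.py
python3 - <<'E'
from h import *
B,s=look(); np.save('pics/B10.npy',B); top(B); tilt(B)
go([.60,-.0065,.20],-19.8)
E
```

```text
tcp [ 0.558  -0.3668  0.1643] w 0.0437 F [ 1.   0.9 -4.2] t 24.6 n 19680
top-plane tilt 30.35 len 0.0378 n 3920 centre rel TCP [0.0125 0.0169]
tilt 29.75 face 0.0315 top 0.0385 centre rel TCP (tool x, up) [0.0448 0.0354]
move cm [-34.93  -3.51   9.83] turn -1.066 yaw now -80.9 rows 5.833197613922624
```

```bash
python3 -c "
from h import *
go([.575,.0025,.199],-19.8)"
```

```text
move cm [-36.21  -3.4    7.51] turn -1.066 yaw now -80.9 rows 5.942510098091801
```

servo_tool(
  moves="-3 -3.4 0.5 -0.05 1;-7 -3.4 1.5 -0.15 1;-12 -3.4 2.5 -0.3 1;-17 -3.4 3.5 -0.45 1;-22 -3.4 4.5 -0.6 1;-27 -3.4 5.5 -0.75 1;-31 -3.4 6.5 -0.9 1;-34 -3.4 7 -1 1;-35.5 -3.4 7.4 -1.05 1;-36.2 -3.4 7.5 -1.066 1;-36.2 -3.4 7.5 -1.066 1;-36.2 -3.4 7.5 -1.066 1;-36.2 -3.4 7.5 -1.066 1",
  grip_force=60,
)

```text
time_s: 26.28
tcp_pos: [0.5758, 0.001, 0.2003]
ee_rot: [-0.696, 0.697, -0.122, 0.122]
force: [-0.5, -0.2, -2.3]
gripper_width: 0.0433
```

Run:
```python
from h import *
B,s=look(); top(B); print(s['joint_pos'])
go([.6134,-.0113,.199],-19.8)
```

```text
tcp [0.5758 0.001  0.2003] w 0.0433 F [-0.5 -0.2 -2.3] t 26.275 n 19680
top-plane tilt 30.54 len 0.0378 n 3837 centre rel TCP [0.0134 0.0171]
[-8.34943639e-04  3.09077741e-01  1.77129929e+00 -1.70608237e-04
  1.06119183e+00 -1.22434074e+00]
move cm [3.96 0.13 0.11] turn -0.001 yaw now -19.9 rows 0.6343601533678944
```

servo_tool(
  moves="1 0.1 0 0 1;2 0.1 0.1 0 1;3 0.1 0.1 0 1;3.6 0.1 0.1 0 1;3.9 0.1 0.1 0 1;3.9 0.1 0.1 0 1;3.9 0.1 0.1 0 1;3.9 0.1 0.1 0 1",
  grip_force=60,
)

```text
time_s: 27.32
tcp_pos: [0.6126, -0.0104, 0.1993]
ee_rot: [0.697, -0.697, 0.122, -0.122]
force: [0.5, 0.5, -2.8]
gripper_width: 0.0436
```

Run:
```python
from h import *
B,s=look(); a,c=top(B); tp=np.array(s['tcp_pos']); Rt=rot(s['ee_rot'])
cen=tp+c[0]*Rt[:,0]-c[1]*Rt[:,1]; print('centre est',cen)
ph=np.radians(-19.8); X0=np.array([np.cos(ph),np.sin(ph),0]); t=np.radians(a); Z=np.array([0,0,1.])
bx=np.cos(t)*X0+np.sin(t)*Z; bz=-np.sin(t)*X0+np.cos(t)*Z; by=np.cross(bz,bx)
cor=np.array([[i*.025,j*.022,k*.03] for i in(-1,1) for j in(-1,1) for k in(-1,1)])
tiles=[]
for n in ['scene','side']:
    im,d=eyes.capture(n); np.savez('pics/%sF.npz'%n,im=im,d=d)
    pp=proj(n,cen+cor@np.array([bx,by,bz])); pf=proj(n,cen+.029*bx-.002*bz)[0]
    x0,y0=pp.mean(0).astype(int)-45; z=cv2.resize(im[y0:y0+90,x0:x0+90],None,fx=5,fy=5,interpolation=cv2.INTER_CUBIC).copy()
    for i in range(8):
        for j in range(i):
            if abs(cor[i]-cor[j]).astype(bool).sum()==1: cv2.line(z,*[tuple(int(q) for q in (pp[k]-[x0,y0])*5) for k in(i,j)],(255,0,0),1)
    cv2.circle(z,tuple(int(q) for q in (pf-[x0,y0])*5),4,(0,255,0),-1); tiles.append(z[:, :400])
    P,u,v=cloud(n,d>0,d); L=(P-cen)@np.array([bx,by,bz]).T; k=(abs(L)<[.03,.019,.034]).all(1)
    for ax,nm in [(0,'x'),(1,'y'),(2,'z')]:
        h,e=np.histogram(L[k][:,ax],bins=np.arange(-.036,.037,.003)); print(n,nm,h.tolist())
    np.save('pics/L%s.npy'%n,L[k])
save('fin.png',np.hstack(tiles))
```

```text
tcp [ 0.6126 -0.0104  0.1993] w 0.0436 F [ 0.5  0.5 -2.8] t 27.325 n 19692
top-plane tilt 30.34 len 0.0378 n 3870 centre rel TCP [0.0133 0.017 ]
centre est [ 0.62510951 -0.01494465  0.21628579]
scene x [0, 0, 0, 0, 0, 0, 7, 8, 8, 10, 4, 5, 1, 3, 3, 7, 14, 12, 30, 102, 178, 103, 0, 0]
scene y [0, 0, 0, 0, 0, 17, 38, 42, 45, 41, 39, 36, 33, 37, 34, 39, 44, 33, 17, 0, 0, 0, 0, 0]
scene z [0, 6, 16, 13, 24, 17, 14, 13, 12, 20, 16, 20, 15, 21, 25, 16, 34, 30, 32, 28, 21, 51, 50, 1]
side x [0, 0, 29, 64, 23, 13, 8, 8, 6, 3, 9, 7, 12, 10, 12, 17, 13, 3, 6, 3, 0, 0, 0, 0]
side y [0, 0, 0, 0, 0, 5, 26, 21, 23, 26, 24, 18, 22, 19, 14, 13, 18, 13, 4, 0, 0, 0, 0, 0]
side z [3, 1, 2, 5, 5, 2, 6, 4, 8, 4, 5, 9, 3, 8, 6, 11, 21, 16, 14, 10, 20, 35, 32, 16]
```

View pics/fin.png

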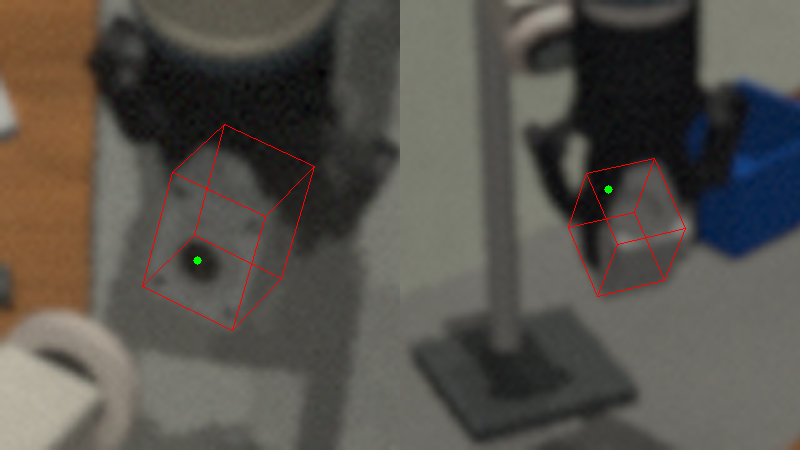

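The scene view (left) shows the black port at (200,260), under the projected port point. The side view (right) shows the block outline matching the model. Estimated centre is (0.625, -0.015, 0.216) and tilt about 30.4°, which agrees with the focus.

Run:
```python
from h import *
ph=np.radians(-19.8); c=np.cos(np.pi/6); X=np.array([np.cos(ph)*c,np.sin(ph)*c,.5]); Z=np.array([-np.cos(ph)*.5,-np.sin(ph)*.5,c]); Y=np.cross(Z,X)
f=np.array([.6252,-.0155,.216]); hd=f+X*.157
for n in ['scene','side']:
    z=np.load('pics/%sF.npz'%n); P,u,v=cloud(n,z['d']>0,z['d']); L=(P-hd)@np.array([X,Y,Z]).T; k=(abs(L)<[.06,.05,.05]).all(1)
    print(n,'head rel',np.percentile(L[k],[2,10,50,90,98],axis=0).round(3).tolist())
L=np.load('pics/Lscene.npy'); k=L[:,0]>.018; A=np.c_[L[k][:,1:],np.ones(k.sum())]; print('front plane slopes y,z,off',np.linalg.lstsq(A,L[k][:,0],rcond=None)[0])
r=nets.cut_out('ball','scene'); print([(q['confidence'],np.round(q['rect'])) for q in r[:3]])
s=telemetry.sense(); print(s['time_s'],np.round(s['joint_velocities'],3),s['gripper_width'])
```

```text
scene head rel [[-0.019, -0.022, -0.015], [-0.013, -0.016, -0.003], [0.018, 0.008, 0.022], [0.051, 0.022, 0.026], [0.058, 0.027, 0.03]]
side head rel [[-0.03, -0.02, -0.018], [-0.026, -0.011, -0.007], [0.011, 0.01, 0.02], [0.049, 0.022, 0.028], [0.058, 0.026, 0.033]]
front plane slopes y,z,off [-0.0029955  -0.02856646  0.02529443]
[(0.74, array([156., 183., 169., 198.])), (0.48, array([389., 258., 399., 274.])), (0.33, array([280., 244., 309., 281.]))]
27.525 [-0.002  0.    -0.     0.    -0.    -0.001] 0.04340869548263902
```

```bash
python3 -c "
from h import *
print(bot.finish_job())"
```

```text
the job is handed in; nothing more can be done
None
```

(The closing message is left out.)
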